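Bolt the waste-chute hatch

TASK

The waste-chute hatch with the round porthole must be bolted shut before the trimmer starts: slide its barrel bolt fully across into the keeper, then turn the bolt's handle all the way down into the notch and let go. Leave the bolt of the louvred hatch as it is.

Things in the scene. Friction and masses are not known exactly. Their poses are not given: they have to be found in the camera images.
- port_hatch: Fixed hatch to be bolted: metal frame 240 x 240 mm, lid top 68 mm up, round porthole (104 mm) in the lid. Origin: centre of underside; x points away from the robot (to its hinges), y to the left. Bolt rod lies along y near the front: axis at x -75, z 94 mm. Steel strip at x -105 mm, 6 mm thick, top at z 114, stops the handle going down except in its notch, y -23 to +12 mm.
- port_bolt (a joint): Slide of that bolt, m: 0 drawn, grows along the hatch's +y, end stop 0.078 = fully across in the keeper. Starts 0 to 0.02. Needs about 3 N, stays where left. The handle stands on the rod at hatch y = -75 mm + this value and meets the notch freely from 0.058 to the stop.
- port_handle (a joint): Lean of its handle, rad: 0 upright, grows about the rod axis towards the robot (hatch -x), stop 1.571 = level, fully down. Starts 0 to 0.3; strip blocks it near 0.8 off the notch. Stays put up to 0.3, let go past 0.8 it drops. Steel bar 12 mm thick; round grip 20 mm thick, 54 to 96 mm from the rod axis, middle at 75. When down, grip middle is 30 mm in front of the frame, 94 mm above the bench.
- louvre_handle_grip (a point): Middle of the handle grip of the identical bolt on the other hatch, which is alike but has four louvre slots in place of the porthole. It too is drawn, handle up. To be left alone. The two hatches may stand either way round, left or right.

How it is judged:
On the way:
1. the porthole hatch's bolt is slid across, over 55 mm (value of joint port_bolt above 0.055 m), for 0.1 s.
At the end, for the whole second after the job is handed in: The porthole hatch's bolt is slid across, at 55 mm or more of its 78 mm, and its handle lies in the notch, within 0.19 rad (11 degrees) of level (value of joint port_bolt above 0.055 m and value of joint port_handle above 1.38 rad); the robot touches nothing.
It fails at once if the louvred hatch's bolt or handle is moved by more than 15 mm (distance of louvre_handle_grip from where it was at the start of the episode above 0.015 m).
It also fails if it takes over 32 s, if anything falls off the work surface, if the arm or the gripper's body presses on something with over 40 N, if the wrist force passes 120 N, or if a joint passes its speed limit or range.

ROBOT

A 7-joint arm with a two-finger parallel gripper is mounted at the origin on the work surface. World frame = base frame: x ahead of the robot, y to its left, z up, the work surface at z = 0. Lengths are in m, angles in rad, forces in N, time in s.
With the tool pointing down it reaches from about 0.4 to 0.875 m from the base axis. Payload 4.4 kg.
Tool frame: the origin (TCP) lies midway between the tips of the shut fingers; the grasp point (between the pads) lies 19 mm behind it; z points along the fingers, y is the direction in which the jaws open and shut (so a half turn about z gives the same grasp; the last joint's range is limited). The gripper opens to 85 mm and grips with 20 to 120 N. Pads are 22 mm wide; open, the fingers measure 114 mm over their backs; the gripper's body (76 mm by 85 mm) begins 54 mm behind the grasp point. The pads swing forward as they close: fully open they stand 13 mm farther back than shut.
Start: joints at [1.108, 0.628, 0.038, 1.517, -0.027, 0.996, -0.02], TCP at [0.251, -0.599, 0.207] pointing down, gripper open.
Joint ranges: [-3.06, 3.06], [-0.37, 2.12], [-1.25, 1.32], [0.18, 2.47], [-1.1, 4.24], [0.23, 1.98], [-2.94, 2.94]. Speed limits (rad/s): [2.57, 2.57, 3.14, 3.14, 3.14, 3.14, 3.14].

INTERFACE

Orientations are given as a unit quaternion [w, x, y, z].
In Python, from workcell import * gives the robot as it stands. Calls block until the motion is done:
- move_pose(position, orientation): joint-space move of the TCP to a pose.
- movel(position, ori=None, velocity=0.15): straight line of the TCP; ori=None keeps the orientation; velocity is the mean speed in m/s.
- move_j(angles): joint-space move.
- gripper_to(opening, grip_force=None): finger opening in m; grip_force is the grip in N (None keeps the last); returns when the fingers have stopped.
- hold(seconds).
- ik(position, orientation): joint angles nearest the present ones, or None.
- observe(): the state.
- snapshot(name): name is "side" or "top" or "wrist"; returns a dict with "pixels" (400x640x3 uint8, red, green, blue), "z_map" (400x640 float32, m along the optical axis (not along the pixel's ray), 0 where there is no reading), "fovy" (degrees; the focal length in pixels is half the picture's height over the tangent of half this angle, whatever the lens; pixels are square), "cx", "cy" (the principal point, pixels), "rvec" (rotation vector, rad) and "tvec" (3), from world to camera coordinates, as OpenCV has them; the wrist camera has in their place "mount" (4x4, takes a point from camera to tool coordinates, whose origin is the TCP and whose axes are the flange's). Camera axes: x right, y down, z forward; pixel columns grow to the right and rows downward; lengths in m; the calibration is good to about 2 mm. A picture is of the moment at which its call begins: read the wrist's pose just before it.
A pose or a line that the arm cannot do raises Unreachable and nothing moves.
- hand_in(): hands the job in, once; it reports no verdict.
The state is a dict: "t": time; "qpos": joint angles; "joint_vel": joint speeds; "effort": joint torques, N m; "tcp_pos": TCP position; "ee_rot": TCP orientation; "wrist_force": force on the tool from outside, world axes, zero at the start; "ft_torque": the same for the moment, N m; "finger_gap": finger opening in m.
Only numpy, scipy, OpenCV 4.12 (cv2) and the standard library are available. Lean on these libraries where they do the work, as an engineer would, in place of code of your own. Each camera call takes 0.05 s, during which the arm holds its last target.

## Working session

There is one attempt and no reset: what is moved stays moved. The work goes in short steps, each a Python script; the robot and the scene stay as the last script left them, time stands still between calls to the robot, and variables do not carry over. Pictures are saved under pics/ and viewed, and the job is handed in when it is done.

```bash
mkdir -p pics; ls; python3 - <<'E'
from workcell import *
import cv2,numpy as np
for n in ["side","top"]:
    s=snapshot(n); cv2.imwrite(f"pics/{n}0.png",s["pixels"][:,:,::-1]); np.savez(f"{n}0.npz",**s)
    print(n,s["fovy"],s["cx"],s["cy"],s["rvec"],s["tvec"],(s["z_map"]>0).mean())
o=observe();print({k:np.round(v,3) for k,v in o.items()})
E
```

```text
pics
side 54.457569457204286 313.081499418593 194.72694988764718 [ 0.23259025 -2.91065595  1.05400937] [0.60062775 0.19363851 0.96245791] 0.9958046875
top 56.82610374533804 325.68449398646317 202.04892460998022 [ 2.1656008  -2.12759959  0.23523092] [-0.07937416  0.63616898  0.8016169 ] 0.9958828125
{'t': np.float64(0.1), 'qpos': array([ 1.108,  0.629,  0.038,  1.518, -0.027,  0.996, -0.02 ]), 'joint_vel': array([ 0.   , -0.001,  0.001, -0.002, -0.   , -0.001,  0.   ]), 'effort': array([ 3.0000e-03, -5.6453e+01,  1.2300e+00, -1.9398e+01,  1.1000e-02,
        5.0000e-03,  0.0000e+00]), 'tcp_pos': array([ 0.251, -0.599,  0.206]), 'ee_rot': array([-0.001,  0.98 ,  0.197, -0.   ]), 'wrist_force': array([-0.549, -0.57 ,  0.568]), 'ft_torque': array([ 0.019, -0.034,  0.027]), 'finger_gap': np.float64(0.086)}
```

View pics/side0.png

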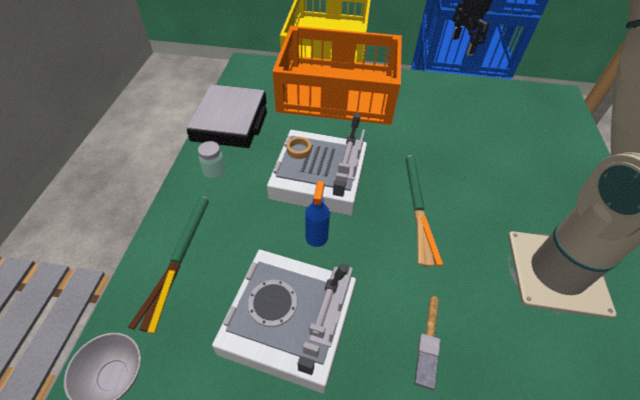

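View pics/top0.png

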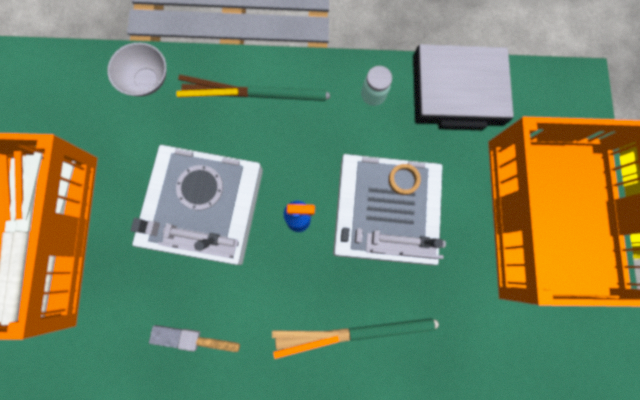

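The porthole hatch is the left one in the top view (white frame about x 133–262, y 146–265), with the dark bolt handle at about (208,242). The louvred hatch is on the right. Next I'll measure the porthole hatch.

```bash
cat > h.py <<'E'
import cv2,numpy as np
def cloud(s):
    f=200/np.tan(np.radians(float(s["fovy"]))/2)
    z=s["z_map"];v,u=np.mgrid[0:400,0:640]
    P=np.stack([(u-s["cx"])/f*z,(v-s["cy"])/f*z,z],-1)
    R=cv2.Rodrigues(np.array(s["rvec"]))[0]
    return (P-np.array(s["tvec"]))@R   # R^T(P-t)
E
python3 - <<'E'
from h import *
for n in ["top","side"]:
    s=dict(np.load(f"{n}0.npz"));W=cloud(s);px=s["pixels"].astype(int)
    print(n,'bench z',np.median(W[300,300:310,2]) if n=="top" else W[270,200,2])
    box=(slice(130,280),slice(115,275)) if n=="top" else (slice(240,395),slice(205,365))
    w=W[box];p=px[box]
    white=(p.min(-1)>195)&(w[...,2]>.03)
    print(white.sum(),np.percentile(w[white][:,2],[5,25,50,75,95]))
    notgreen=(w[...,2]>.045)&(w[...,2]<.085)
    m=notgreen.astype(np.uint8)
    c=max(cv2.findContours(m,0,cv2.CHAIN_APPROX_NONE)[0],key=cv2.contourArea)[:,0]
    q=w[c[:,1],c[:,0]][:,:2].astype(np.float32)
    print('rect',cv2.minAreaRect(q)); 
    # white edge
    zt=w[white][:,2]; sel=w[white&(w[...,2]>.055)&(w[...,2]<.08)][:,:2].astype(np.float32)
    r=cv2.minAreaRect(sel);print('whiterect',r,cv2.boxPoints(r))
    hi=w[w[...,2]>.12];print('high',len(hi),hi[hi[:,2].argsort()[::-1][:80]].mean(0),hi[:,2].max())
    for a in (.12,.14,.16): k=hi[(hi[:,2]>a)&(hi[:,2]<a+.02)];print(a,len(k),k.mean(0) if len(k) else 0)
E
```

```text
top bench z -0.001820746881776031
3109 [0.0559732  0.05750516 0.05862827 0.05973195 0.06917992]
rect ((0.6287007331848145, 0.226558655500412), (0.24060620367527008, 0.24020284414291382), 80.64754486083984)
whiterect ((0.6298763751983643, 0.22620075941085815), (0.23846222460269928, 0.23659345507621765), 80.62998962402344) [[0.49374607 0.12782033]
 [0.72718275 0.08930065]
 [0.7660067  0.3245812 ]
 [0.53257    0.3631009 ]]
high 257 [ 0.48524814 -0.03448636  0.90385055] 0.9038505460174652
0.12 14 [0.53897578 0.173096   0.12836559]
0.14 21 [0.53362607 0.17144107 0.15433478]
0.16 35 [0.53030177 0.17153029 0.16979191]
side bench z -0.0002792470676481794
3291 [0.05877294 0.06006023 0.06102628 0.06198423 0.06333513]
rect ((0.6281348466873169, 0.22336407005786896), (0.24098218977451324, 0.2406313419342041), 80.47624206542969)
whiterect ((0.6288980841636658, 0.2233877182006836), (0.23744918406009674, 0.23628778755664825), 80.69829559326172) [[0.4931178  0.12532023]
 [0.7262987  0.08712827]
 [0.76467836 0.3214552 ]
 [0.5314975  0.35964715]]
high 309 [0.53566207 0.55500265 0.85417386] 0.8541738611505642
0.12 28 [0.53773306 0.17728919 0.13000914]
0.14 25 [0.533652   0.18063871 0.15349284]
0.16 52 [0.53000215 0.18180586 0.17048229]
```

```bash
python3 -c "
import cv2
a=cv2.imread('pics/top0.png')[135:275,110:280];cv2.imwrite('pics/topc.png',cv2.resize(a,None,fx=4,fy=4,interpolation=2))
a=cv2.imread('pics/side0.png')[245:390,210:365];cv2.imwrite('pics/sidec.png',cv2.resize(a,None,fx=4,fy=4,interpolation=2))"
```

```text
(no output)
```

View pics/topc.png

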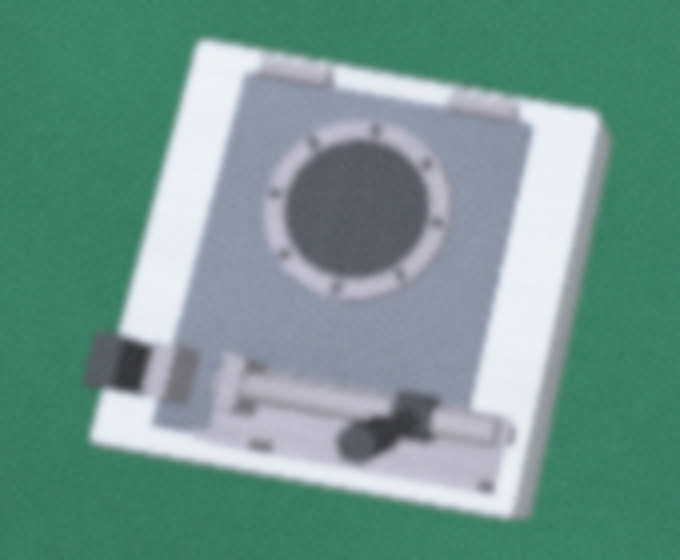

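View pics/sidec.png

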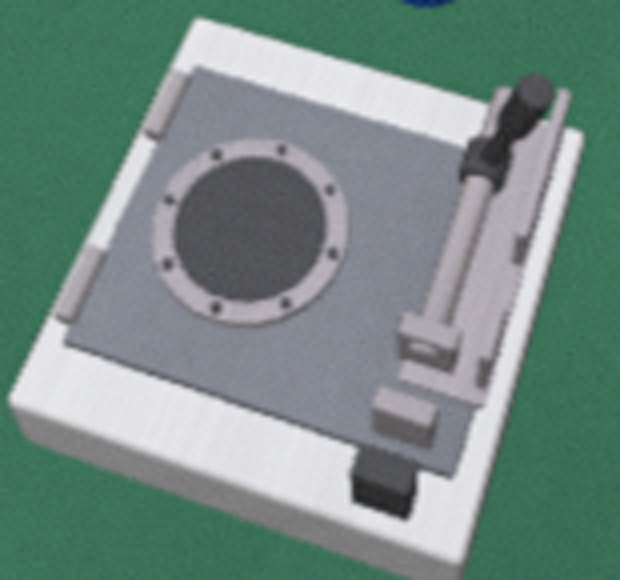

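The hatch centre is about (0.6285, 0.225) with yaw about -9.4°. The bolt is at roughly 0.011 and the handle leans about 0.19. I'll grip the handle from above with the jaws along the hatch's y.

```bash
cat >> h.py <<'E'
C=np.array([.6285,.225]);psi=-.1635
ex=np.array([np.cos(psi),np.sin(psi)]);ey=np.array([-ex[1],ex[0]])
Q=[0,np.cos(psi/2),np.sin(psi/2),0]
def tcp(hx,hy,z): return [*(C+hx*ex+hy*ey),z-.019]
def arc(s,th,r=.075): return tcp(-.075-r*np.sin(th),-.075+s,.094+r*np.cos(th))
E
python3 - <<'E'
from workcell import *
from h import *
o=observe();p=o["tcp_pos"]
movel([p[0],p[1],.33],velocity=.25)
p=arc(.011,.19);p[2]=.30
move_pose(p,Q)
gripper_to(.055,25)
o=observe();print(o["t"],o["tcp_pos"],o["ee_rot"])
s=snapshot("wrist");np.savez("w1.npz",**s,tp=o["tcp_pos"],tq=o["ee_rot"]);cv2.imwrite("pics/w1.png",s["pixels"][:,:,::-1])
s=snapshot("side");cv2.imwrite("pics/side1.png",s["pixels"][:,:,::-1])
E
```

```text
4.05 [0.53014198 0.1762857  0.30002008] [-1.08645614e-05  9.96655610e-01 -8.17165452e-02  1.95956524e-05]
```

View pics/w1.png

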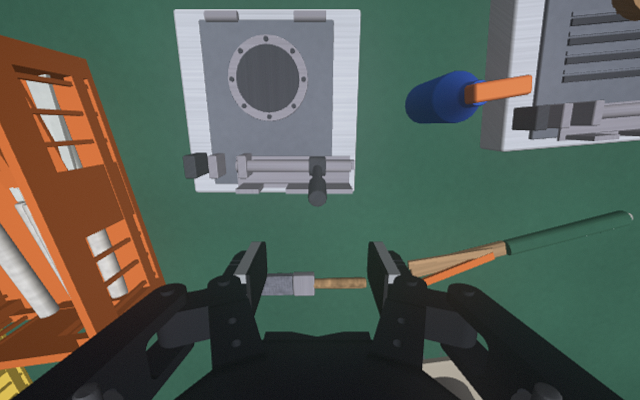

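View pics/side1.png

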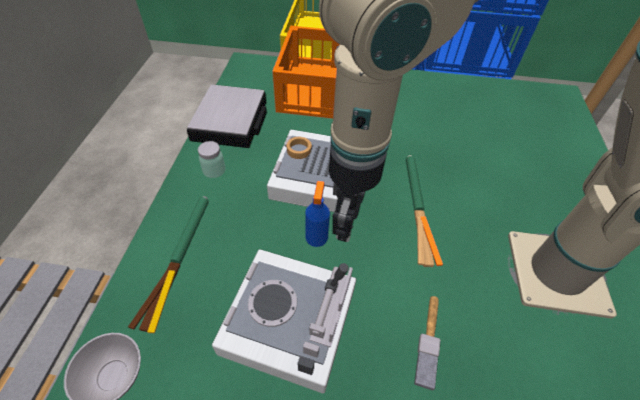

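In the wrist view the grip (318,190) is centred between the fingers, and the porthole hatch is squarely aligned. I'll descend, grip and slide.

```bash
python3 - <<'E'
from workcell import *
from h import *
from scipy.spatial.transform import Rotation as Ro
s=dict(np.load("w1.npz"));f=200/np.tan(np.radians(float(s["fovy"]))/2)
z=s["z_map"];v,u=np.mgrid[0:400,0:640];P=np.stack([(u-s["cx"])/f*z,(v-s["cy"])/f*z,z],-1)
P=P@s["mount"][:3,:3].T+s["mount"][:3,3];q=s["tq"];W=P@Ro.from_quat([q[1],q[2],q[3],q[0]]).as_matrix().T+s["tp"]
k=W[150:215,295:345].reshape(-1,3);k=k[(k[:,2]>.145)&(k[:,2]<.2)]
h=np.c_[(k[:,:2]-C)@ex,(k[:,:2]-C)@ey,k[:,2]];print("grip hatch",h.mean(0),h.min(0),h.max(0))
b=W[5:200,170:365];c=b[(b[...,2]>.045)&(b[...,2]<.08)][:,:2].astype(np.float32);print(cv2.minAreaRect(c))
movel(arc(.011,.19),velocity=.12)
o=observe();print(o["t"],o["wrist_force"])
gripper_to(.0,30)
o=observe();print(o["t"],o["finger_gap"],o["wrist_force"],o["tcp_pos"])
E
```

```text
grip hatch [-0.08561982 -0.06389515  0.17922559] [-0.10078655 -0.07386134  0.15134735] [-0.07421239 -0.05396219  0.19109244]
((0.6327866911888123, 0.22429150342941284), (0.23959915339946747, 0.23791049420833588), 80.58920288085938)
5.5583 [-0.27299011 -1.12366973  0.63457491]
5.9667 0.018379699573039875 [-1.28033426 -1.02318437  3.96013774] [0.53024727 0.17632268 0.14916478]
```

```bash
python3 - <<'E'
from workcell import *
from h import *
movel(arc(.066,.19),velocity=.08)
o=observe();print(o["t"],o["wrist_force"],o["finger_gap"])
for s in (.070,.073,.076,.078,.08):
    movel(arc(s,.19),velocity=.04); o=observe();fy=np.dot(o["wrist_force"][:2],ey)
    print(s,o["t"],o["wrist_force"],np.dot(o["tcp_pos"][:2]-C,ey)+.075)
    if abs(fy)>12: break
s=snapshot("side");cv2.imwrite("pics/side2.png",s["pixels"][200:,150:450,::-1].repeat(2,0).repeat(2,1))
s=snapshot("wrist");cv2.imwrite("pics/w2.png",s["pixels"][:,:,::-1])
E
```

```text
6.8083 [-0.89996391  0.59647932  4.55951932] 0.018525019481237005
0.07 7.0583 [-1.40960687 -1.89626984  5.8057035 ] 0.0700010599349219
0.073 7.3083 [-1.80324371 -0.03483182  5.59320416] 0.0726435684050619
0.076 7.5583 [-1.88943107 -1.37004574  6.25827175] 0.07554816294709425
0.078 7.8083 [-2.03564912 -1.74732175  6.91806644] 0.07736536044789329
0.08 8.0583 [-3.16456536 -3.84658848  7.74545646] 0.0780638433994633
```

View pics/side2.png

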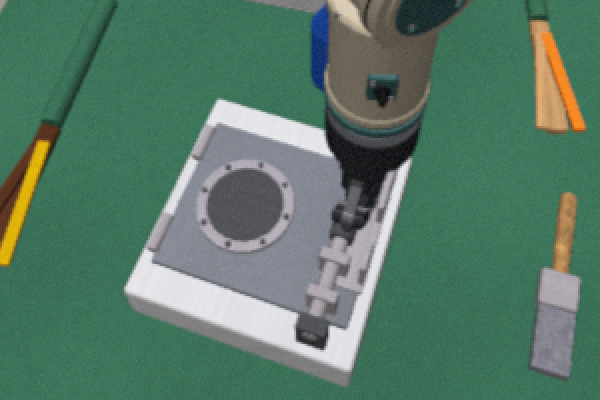

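View pics/w2.png

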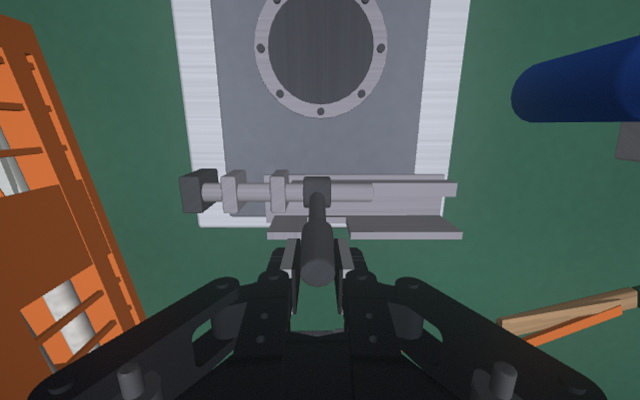

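The rod now runs through the keeper (200–290,190), the handle lines up with the notch (308–350,230), and the end-stop force is rising. I'll lean the handle down.

```bash
python3 - <<'E'
from workcell import *
from h import *
movel(arc(.0765,.19),velocity=.05)
for th in np.arange(.3,1.56,.125):
    movel(arc(.0765,th),velocity=.06); o=observe()
    print(round(th,2),round(o["t"],2),o["wrist_force"].round(1),round(o["finger_gap"],4))
    if np.linalg.norm(o["wrist_force"])>35: print("stop");break
s=snapshot("side");cv2.imwrite("pics/side3.png",s["pixels"][200:,150:450,::-1].repeat(2,0).repeat(2,1))
E
```

```text
0.3 8.69 [-1.5  0.6  6.2] 0.0183
0.42 9.0 [-2.1  0.3  5.4] 0.0186
0.55 9.31 [-2.   0.9  6.2] 0.0187
0.68 9.62 [-3.5  1.1  5.5] 0.0186
0.8 9.93 [-3.5  1.4  5.7] 0.0188
0.92 10.23 [-4.7  0.5  6.2] 0.0188
1.05 10.54 [-5.3  1.3  5.8] 0.0184
1.18 10.85 [-5.7  2.5  6.1] 0.0182
1.3 11.16 [-6.3  2.3  4.9] 0.0184
1.42 11.47 [-7.3  2.5  4.9] 0.0186
1.55 11.78 [-7.6  1.7  3. ] 0.0185
```

View pics/side3.png

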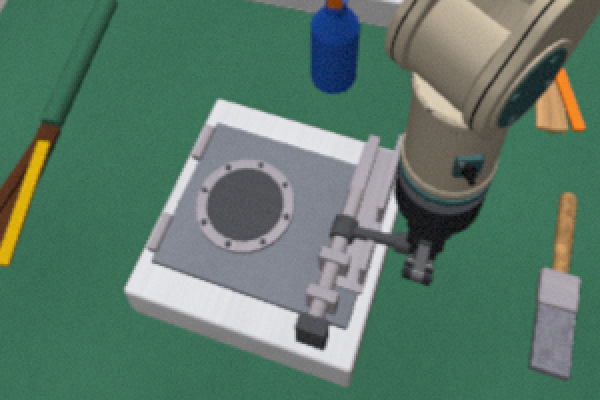

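The handle lies through the notch, about level, with the grip at (400,242). I'll release, lift clear and check.

```bash
python3 - <<'E'
from workcell import *
from h import *
gripper_to(.055)
p=observe()["tcp_pos"];movel([p[0],p[1],.30],velocity=.15)
hold(.2)
o=observe();print(o["t"],o["wrist_force"])
s=snapshot("wrist");cv2.imwrite("pics/w4.png",s["pixels"][:,:,::-1])
s=snapshot("side");cv2.imwrite("pics/side4.png",s["pixels"][200:,150:450,::-1].repeat(2,0).repeat(2,1))
W=cloud(s);h=np.stack([(W[...,:2]-C)@ex,(W[...,:2]-C)@ey,W[...,2]],-1)
dark=s["pixels"].max(-1)<90
m=dark&(h[...,0]>-.175)&(h[...,0]<-.125)&(abs(h[...,1])<.03)&(h[...,2]>.03)&(h[...,2]<.2)
k=h[m];print(len(k),k.mean(0),k.min(0),k.max(0))
m=dark&(h[...,0]>-.12)&(h[...,0]<-.09)&(abs(h[...,1])<.03)&(h[...,2]>.08)&(h[...,2]<.2)
k=h[m];print(len(k),k.mean(0),k.max(0))
E
```

```text
14.1083 [ 0.19025126 -0.52855328  0.01708257]
157 [-0.14800291  0.00442489  0.10114219] [-0.16972627 -0.00589914  0.09091043] [-0.12604728  0.00998737  0.10659822]
41 [-0.105392    0.00361148  0.09938827] [-0.09043559  0.00615932  0.10282889]
```

View pics/side4.png

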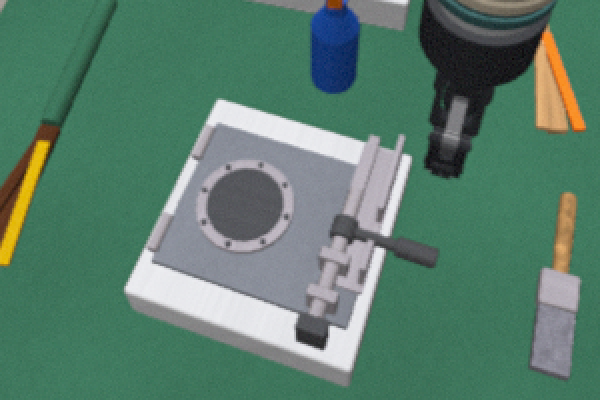

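View pics/w4.png

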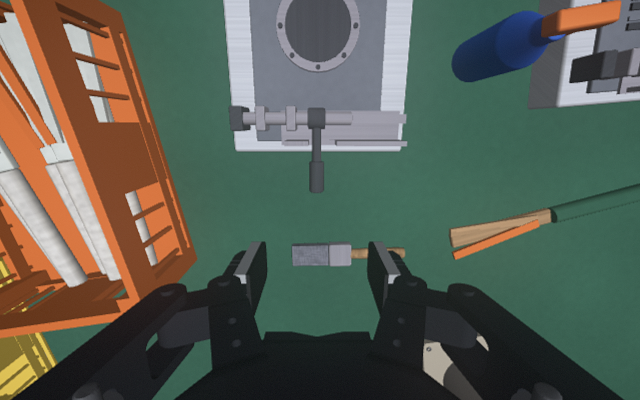

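```bash
python3 - <<'E'
from workcell import *
hand_in(); o=observe();print(o["t"],o["wrist_force"])
E
```

```text
the job is handed in; nothing more can be done
the job is handed in; nothing more can be done
```

I bolted the porthole hatch shut and handed the job in with the robot clock at about 14 s. I gripped the handle from above, slid the bolt until I felt the end stop, swung the handle down into the notch, then let go and lifted clear.

**Last checks:**
- **Bolt:** the gripper read 0.078 m at the stop, and the grip was seen at hatch y of about +3 to +4 mm, which matches fully across.
- **Handle:** the grip middle is at about hatch x -148 mm. The bar and grip tops sit about 4 mm apart, which fits a level handle. Depth heights read about 2 mm high, about the calibration error.
- **Forces:** wrist force stayed below about 10 N in the readings I took, and was about 0.6 N after letting go, so the robot was touching nothing.
- **Louvred hatch:** the arm never worked at it, but I did not measure its handle again at the end.

No check failed. The only disagreement was in the hatch centre: the wrist view put it about 4 mm farther from the robot than the top and side views did, and this had no visible effect.

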